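# Set the coarse and fine controls of the bench supply

## Robot

A 6-joint arm with a two-finger parallel gripper is mounted at the origin on a cart in front of the work surface, level with it; the furniture and walls round the work are solid. World frame = base frame: x ahead of the robot, y to its left, z up, the work surface at z = 0. Lengths are in mm, angles in rad, forces in N, time in s.
With the tool pointing down it reaches from about 350 to 875 mm from the base axis. Payload 4.2 kg.
Tool frame: the origin (TCP) lies at the very end of the fingers, on their centre line; the grasp point (between the pads) lies 19 mm behind it; z points along the fingers, y is the line along which they close (so a half turn about z gives the same grasp; the last joint's range is limited). The gripper opens to 85 mm and grips with 20 to 120 N. Pads are 22 mm wide; open, the fingers measure 114 mm over their backs; the gripper's body (76 mm by 85 mm) begins 54 mm behind the grasp point. The pads swing forward as they close: fully open they stand 13 mm farther back than shut.
Start: joints at [1.6, 0.385, 0.008, 0, -1.194, -0.259], TCP at [142.333, 608.556, 231.312] pointing down, gripper open.
Joint ranges: [-3.14, 3.14], [-1.21, 2.06], [-1.07, 1.41], [-3.16, 2.05], [-2.99, -0.16], [-3.1, 3.1]. Speed limits (rad/s): [2.79, 2.79, 3.14, 3.14, 3.14, 3.14].

## Interface

Orientations are given as a unit quaternion [x, y, z, w].
In Python, from bench import arm, optics gives the robot as it stands. The module is installed in compiled form; this text tells all that it offers.
- The arm moves only by the tool step_arm, never from a script. Its argument "motion" is a list of rows, each an object with "dr": the turn, a rotation vector about the tool's x, y, z in units of 8 degrees (1.0 is 8 degrees), a list of three; "slide": the shift along the tool's x, y, z in mm, a list of three; "jaw": the finger opening in mm, from 0 to 85.4. A call has exactly 8 rows; each row is the pose to reach, as a shift and turn from the pose commanded when the call began, along the tool's axes at that moment; what a row does not reach only later rows make up. A row lasts 1/8 s, in which the tool goes at most 62.5 mm and 10.7 degrees, less where a joint would pass 70% of its speed; a pose out of reach is approached as far as the arm can. A call with a gripper value outside its range is refused whole. The fingers move at their own pace and stop on an object; the grip force is fixed at half the most. Time passes only in rows, so rows that repeat a pose let the fingers close, or fill a call up. It gives the time, the measured TCP pose, the force, the opening and the grip force at its end, in the units of the state.
- arm.read_state(): the state, without advancing time (a new reading comes with each control period).
- optics.get_image(name): name is "scene" or "top"; returns the picture (384x512x3 uint8, blue, green, red); there is no depth.
- optics.camera_info(name): a dict with "camera_matrix" (3x3 intrinsics, pixels), "view" (4x4, takes a point from world to camera coordinates). Camera axes: x right, y up, looking along -z (the intrinsics and any distortion apply to the point x, -y, -z); pixel columns grow to the right and rows downward; lengths in mm; the calibration is good to about 2 mm. A picture is of the moment at which its call begins. camera_info takes no time and is no camera call.
- arm.job_done(): hands the job in; it is judged then, once.
The state is a dict: "clock": time; "joints": joint angles; "joint_vel": joint speeds; "joint_efforts": joint torques, N m; "position": TCP position; "ee_rot": TCP orientation; "contact_force": force on the tool from outside, world axes, zero at the start; "wrist_torque": the same for the moment, N m; "gripper_width": finger opening in mm; "grasp_force": force on a finger pad.
Only numpy, scipy, OpenCV 4.12 (cv2) and the standard library are available. Lean on these libraries where they do the work, as an engineer would, in place of code of your own. Each camera call takes 0.05 s, during which the arm holds its last target. There are 200 camera calls.

## Task

Set up the bench power supply: swing its hinged cover right back until it rests open, then turn the wide outer ring until its line points at the chevron on the deck, leaving the small inner knob as it is. Next turn only the inner knob until its line points at the round mark, without shifting the ring, and finally swing the cover fully shut. Leave the tape measure, screw tin and pliers beside it where they lie.

Things in the scene. Friction and masses are not known exactly. Their poses are not given: they have to be found in the camera images.
- supply: the bench power supply, a low grey box fixed to the bench, 160 mm deep (x), 190 mm wide (y), its flat deck 40 mm above the bench. Origin at bench height straight below the axis of the two knobs; its x axis points from its front (the robot's side) to its back, z up. The box reaches from x -66 to +94 mm and from y -117 to +73 mm. Two brass binding posts 24 mm tall stand on the deck at y -94 mm, x -20 and +40 mm
- knob_axis (a point): point on the common vertical axis of the ring and the knob at deck height, 40 mm above the bench; axes as the supply's
- cover (a joint): cover angle, rad: 0 shut, 1.65 open on its stop (just past upright). Grey hood without floor over both knobs, 130x130x62 mm, walls 3 mm, 0.25 kg; hinged at the back along the supply's y axis at x +80 mm, 41 mm above the bench; open, it stands behind that line. Swings easily: balances near 1.06 rad (may stay within 0.25 of that); beyond, it falls open onto the stop, below, it falls shut
- cover_tab (a point): grip point of the cover's black lifting tab, 158 mm in front of and 45 mm above the hinge line when shut (x -78 mm, 86 mm above the bench). The tab is 16 mm thick (along the hinge line), 22 mm high, stands 40 mm out of the cover's front wall and this point is 28 mm out from that wall; pinched across its thickness from above it pivots between the pads as the cover swings. The point's axes turn with the cover about y
- coarse_ring (a joint): angle of the outer ring in rad: 0 with its line straight to the front, positive counter-clockwise seen from above; stops at -1.6 and 1.6; friction about 0.08 N m, stays where left
- ring_pointer (a point): outer end, on the ring's top edge, of the black line on the outer ring. Ring: fluted aluminium, 64 mm diameter to grip from 5 to 26 mm above the deck (67 mm skirt below that), top 66 mm above the bench. The point lies 32 mm from the axis; its x axis points from the line inward to the axis and beyond, z up
- fine_knob (a joint): angle of the inner knob in rad: 0 with its line straight to the front, positive counter-clockwise seen from above; stops at -1.6 and 1.6; friction about 0.03 N m, stays where left
- knob_pointer (a point): outer end, on the knob's top edge, of the white line on the inner knob. Knob: black, round, 36 mm diameter to grip from 29 to 52 mm above the deck (a 46 mm skirt 2 mm thick below it lies just over the ring's top), top 92 mm above the bench. The point lies 18 mm from the axis; its x axis points from the line inward to the axis and beyond, z up
- chevron_mark: V-shaped metal chevron, 12x13 mm, 1.8 mm thick, fixed on the deck, its tip toward the knobs, about 46 mm from the axis: the setting for the outer ring. Origin on the knob axis at deck height; its x axis points from the chevron to the knob axis, so the ring is set when the x axes of this and ring_pointer agree
- round_mark: round metal disc 12 mm across and 1.8 mm thick fixed on the deck, 46 mm from the axis: the setting for the inner knob. Origin on the knob axis at deck height; its x axis points from the disc to the knob axis, so the knob is set when the x axes of this and knob_pointer agree
- tape_measure: tape measure, 38x104x65 mm, loose, standing beside the supply's left side; bystander. Origin: centre of its underside
- screw_tin: open round tin of screws, 74 mm across, 42 mm high, loose, off the supply's right side; bystander. Origin: centre of its underside
- pliers_red: pair of pliers lying flat, 57x186x13 mm, loose, to the right of the supply; bystander. Origin: centre of its underside

How it is judged (in metres and radians):
On the way, in this order (a step that is already met when the one before it is completed fails the run):
1. the cover is swung right back (value of joint cover above 1.4 rad), for 0.2 s.
2. the outer ring's line points at the chevron, the cover still open (angle between the x axis of ring_pointer and the x axis of chevron_mark, either way round below 0.1 rad and value of joint cover above 1.4 rad), for 0.2 s.
3. the inner knob's line points at the round mark, the ring still set (all of step 2 and angle between the x axis of knob_pointer and the x axis of round_mark, either way round below 0.1 rad), for 0.2 s.
At the end, for the whole second after the job is handed in: the ring's line is within 0.1 rad (about 6 degrees) of the chevron, the inner knob's line within 0.1 rad of the round mark, the cover is shut (less than 0.06 rad), and the tape measure, screw tin and pliers lie still, within 20 mm of where they were (angle between the x axis of ring_pointer and the x axis of chevron_mark, either way round below 0.1 rad and angle between the x axis of knob_pointer and the x axis of round_mark, either way round below 0.1 rad and value of joint cover below 0.06 rad and linear speed of each of tape_measure, screw_tin, pliers_red below 0.02 m/s); the robot touches nothing.
It fails at once if one knob of the pair moved with the other: the inner knob's line has moved more than 4 mm (about 13 degrees) from its start while the ring is off its chevron (angle between the x axis of ring_pointer and the x axis of chevron_mark, either way round above 0.1 rad and distance of knob_pointer from where it was at the start of the episode above 0.004 m).
It fails at once if a thing beside the supply was shifted more than 20 mm (distance of any of tape_measure, screw_tin, pliers_red from where it was at the start of the episode above 0.02 m).
It also fails if it takes over 67 s, if anything falls off the work surface, if the arm or the gripper's body presses on something with over 40 N, if the wrist force passes 120 N, or if a joint passes its speed limit or range.

## Working session

There is one attempt and no reset: what is moved stays moved. The work goes in short steps, Python scripts to look and compute and a tool call to move; the robot and the scene stay as the last step left them, time stands still between calls to the robot, and variables do not carry over. Pictures are saved under pics/ and viewed, at most 10 in all, crops included, and the job is handed in when it is done.

Besides the shell and the picture viewer there is one more tool, called after ">>>" as name([rows], argument=value, ...), one row to a line, values as JSON. step_arm: Moves the arm, as the interface text tells. Its arguments: {"type":"object","properties":{"motion":{"type":"array","items":{"type":"object","properties":{"dr":{"type":"array","items":{"type":"number"}},"slide":{"type":"array","items":{"type":"number"}},"jaw":{"type":"number"}}}}},"required":["motion"]}

```bash
mkdir -p pics
cat > h.py <<'E'
import numpy as np, cv2
from bench import arm, optics
def proj(name,P):
    c=optics.camera_info(name);K=np.array(c["camera_matrix"]);V=np.array(c["view"])
    p=V@np.append(P,1);q=K@np.array([p[0],-p[1],-p[2]]);return q[:2]/q[2]
def ray(name,u,v,z):
    c=optics.camera_info(name);K=np.array(c["camera_matrix"]);V=np.array(c["view"])
    d=np.linalg.inv(K)@np.array([u,v,1.]);d=np.array([d[0],-d[1],-d[2]])
    R=V[:3,:3];o=-R.T@V[:3,3];d=R.T@d
    return o+d*(z-o[2])/d[2]
E
python3 - <<'E'
from h import *
for n in("scene","top"):
    cv2.imwrite(f"pics/{n}0.png",optics.get_image(n))
    c=optics.camera_info(n);print({k:np.round(v,3).tolist() if not isinstance(v,str) else v for k,v in c.items()})
print(arm.read_state())
E
```

```text
{'camera_matrix': [[486.941, 0.0, 262.162], [0.0, 486.941, 183.801], [0.0, 0.0, 1.0]], 'view': [[-0.804, -0.594, 0.016, 360.743], [0.408, -0.532, 0.742, -348.048], [-0.433, 0.603, 0.67, -849.858], [0.0, 0.0, 0.0, 1.0]]}
{'camera_matrix': [[440.14, 0.0, 253.986], [0.0, 440.14, 186.923], [0.0, 0.0, 1.0]], 'view': [[0.007, -1.0, 0.0, -163.287], [0.994, 0.007, 0.111, -549.61], [-0.111, -0.001, 0.994, -945.934], [0.0, 0.0, 0.0, 1.0]]}
{'clock': 0.1, 'joints': array([ 1.59959650e+00,  3.85458761e-01,  6.75906789e-03, -4.31055842e-04,
       -1.19398901e+00, -2.58636025e-01]), 'joint_vel': array([ 0.00078173, -0.00260945,  0.00364207, -0.00025255, -0.00079898,
       -0.0013849 ]), 'joint_efforts': array([-1.60452928e-04, -3.93318415e+01,  1.88930869e+01,  4.19785157e+00,
       -2.54712308e-03,  4.71419511e-06]), 'position': array([142.22964777, 608.06638555, 230.34282876]), 'ee_rot': array([ 9.93394616e-01, -1.14744071e-01, -6.27500125e-05,  9.65126631e-04]), 'contact_force': array([ 0.41349262, -0.99522655, -0.40268412]), 'wrist_torque': array([-0.02257827,  0.02633333, -0.01180526]), 'grasp_force': 0.0, 'gripper_width': 84.9771283419725}
```

View pics/scene0.png

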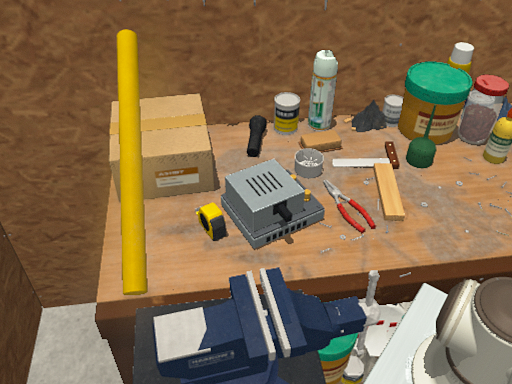

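View pics/top0.png

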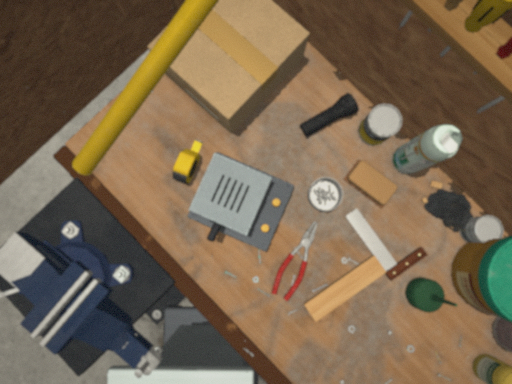

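The top view shows the supply at about (240,203) with its tab at (215,232), tape at (187,163), tin at (325,195) and pliers at (297,262). I'll zoom in for the corners.

Run:
```python
import cv2
a=cv2.imread("pics/top0.png")[145:255,180:300];cv2.imwrite("pics/c1.png",cv2.resize(a,None,fx=5,fy=5,interpolation=cv2.INTER_CUBIC))
```

```text
(no output)
```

View pics/c1.png

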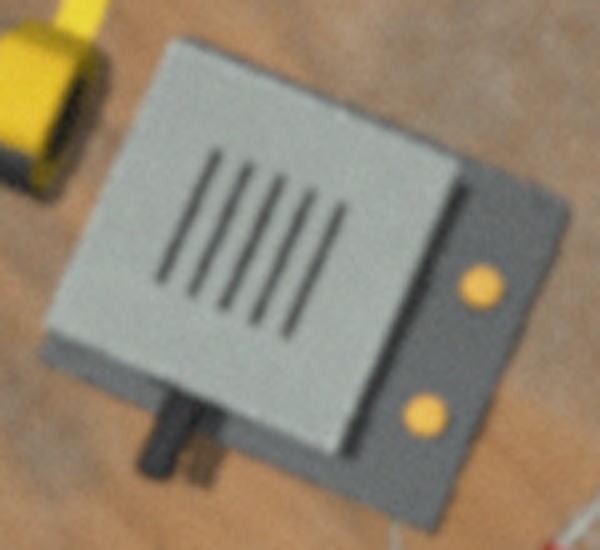

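Run:
```python
from h import *
f=lambda c,z:ray("top",180+(c[0]-2)/5,145+(c[1]-2)/5,z)[:2]
pts=[((175,38),103,(80,65)),((460,165),103,(80,-65)),((338,455),103,(-50,-65)),((47,328),103,(-50,65)),((570,205),40,(94,-117)),((435,530),40,(-66,-117)),((482,287),64,(40,-94)),((427,415),64,(-20,-94))]
W=np.array([f(c,z) for c,z,_ in pts]);L=np.array([l for *_,l in pts],float)
wc,lc=W.mean(0),L.mean(0)
A=(L-lc);B=(W-wc)
yaw=np.arctan2((A[:,0]*B[:,1]-A[:,1]*B[:,0]).sum(),(A*B).sum())
R=np.array([[np.cos(yaw),-np.sin(yaw)],[np.sin(yaw),np.cos(yaw)]])
t=wc-R@lc
print(yaw,t);print(np.round(W-(L@R.T+t),1))
s=arm.read_state()
from scipy.spatial.transform import Rotation as Ro
print(Ro.from_quat(s["ee_rot"]).as_matrix().round(3))
T=R@[-78,0]+t;print("tab",T)
```

```text
-0.4001967982320946 [ 514.87350313 -104.88191955]
[[ 0.6 -1. ]
 [-1.   0.5]
 [-0.2 -1. ]
 [-0.2 -1.5]
 [-2.6  2.9]
 [ 2.9 -0.7]
 [-0.1  0.5]
 [ 0.6  0.4]]
[[ 0.974 -0.228 -0.   ]
 [-0.228 -0.974 -0.002]
 [ 0.     0.002 -1.   ]]
tab [443.03672466 -74.49315091]
```

Run:
```python
from h import *
for P in [(142,608,231),(142,608,0),(0,0,0),(443,-74,86)]: print(P,proj("scene",P).round(),proj("top",P).round())
def tri(a,b):
    A=[];o=[]
    o1=ray("scene",*a,0);d1=ray("scene",*a,500)-o1;o2=ray("top",*b,0);d2=ray("top",*b,500)-o2
    s=np.linalg.lstsq(np.c_[d1,-d2],o2-o1,rcond=None)[0]
    return o1+d1*s[0],o2+d2*s[1]
print(tri((135,288),(82,165)));
# top pole pixel column points vs scene : point on top (195,10)
for v in range(40,280,40): print(v,[x.round() for x in tri((127+v*0.03,v),(195,8))])
print(tri((115,180),(180,70)))
```

```text
(142, 608, 231) [123. 736.] [-209.  414.]
(142, 608, 0) [160. 733.] [-98. 372.]
(0, 0, 0) [469. 383.] [178. 443.]
(443, -74, 86) [286. 214.] [212. 235.]
(array([593.96471802, 223.1086911 ,  27.71520555]), array([597.43841862, 225.31812071,  29.14481756]))
40 [array([822., -42., 377.]), array([792., -66., 357.])]
80 [array([849., -47., 274.]), array([839., -54., 268.])]
120 [array([877., -50., 155.]), array([895., -39., 166.])]
160 [array([907., -51.,  17.]), array([958., -22.,  49.])]
200 [array([ 936.,  -48., -141.]), array([1030.,   -3.,  -83.])]
240 [array([ 960.,  -37., -319.]), array([1109.,   19., -230.])]
(array([858.53367518,  41.29900537,  39.33381398]), array([822.48361487,  13.60657719,  20.4636191 ]))
```

>>> step_arm([
  {"slide":[60,35,-50],"dr":[0,0,0],"jaw":60},
  {"slide":[110,70,-90],"dr":[0,0,0],"jaw":60},
  {"slide":[165,105,-110],"dr":[0,0,0],"jaw":60},
  {"slide":[215,140,-110],"dr":[0,0,0],"jaw":60},
  {"slide":[255,190,-110],"dr":[0,0,0.5],"jaw":50},
  {"slide":[300,230,-110],"dr":[0,0,1],"jaw":40},
  {"slide":[340,275,-110],"dr":[0,0,1.2],"jaw":40},
  {"slide":[383,325,-110],"dr":[0,0,1.2],"jaw":40},
])

```text
clock: 1.1
position: [425.6, 232.7, 341.0]
ee_rot: [0.98, -0.197, -0.0, 0.0]
contact_force: [1.7, 0.9, -0.3]
gripper_width: 40.0
grasp_force: 0.0
```

```bash
cat > st.py <<'E'
from h import *
from scipy.spatial.transform import Rotation as Ro
import sys
def go(P,yaw,s):
    "slide and dr for world target P with tool down, tool-x yaw"
    R=Ro.from_quat(s["ee_rot"]);D=Ro.from_euler('z',yaw)*Ro.from_euler('x',np.pi)
    return (R.inv().apply(np.array(P)-s["position"])).round(1),(np.degrees((R.inv()*D).as_rotvec())/8).round(2)
s=arm.read_state()
M=Ro.from_quat(s["ee_rot"]).as_matrix()
print(round(s["clock"],2),s["joints"].round(2),s["position"].round(1),"yaw",np.arctan2(M[1,0],M[0,0]).round(3),"F",s["contact_force"].round(1),s["gripper_width"].round(1),s["grasp_force"].round(1))
a=list(map(float,sys.argv[1:]))
for i in range(0,len(a),4): print(go(a[i:i+3],a[i+3],s))
E
python3 st.py 443 -74.5 160 -0.4 443 -74.5 69 -0.4
```

```text
Traceback (most recent call last):
  File "st.py", line 10, in <module>
    print(round(s["clock"],2),s["joints"].round(2),s["position"].round(1),"yaw",np.arctan2(M[1,0],M[0,0]).round(3),"F",s["contact_force"].round(1),s["gripper_width"].round(1),s["grasp_force"].round(1))
                                                                                                                                                   ^^^^^^^^^^^^^^^^^^^^^^^^
AttributeError: 'float' object has no attribute 'round'
```

```bash
sed -i 's/s\["gripper_width"\].round(1),s\["grasp_force"\].round(1)/round(s["gripper_width"],1),round(s["grasp_force"],1)/' st.py
python3 st.py 443 -74.5 160 -0.4 443 -74.5 69 -0.4
```

```text
1.1 [ 0.84  0.08 -0.12 -0.   -1.37  0.34] [425.6 232.7 341. ] yaw -0.397 F [ 1.7  0.9 -0.3] 40.0 0.0
(array([134.9, 276.5, 181. ]), array([0.  , 0.  , 0.02]))
(array([134.9, 276.5, 272. ]), array([0.  , 0.  , 0.02]))
```

>>> step_arm([
  {"slide":[25,50,30],"dr":[0,0,0],"jaw":40},
  {"slide":[50,100,60],"dr":[0,0,0],"jaw":40},
  {"slide":[75,150,90],"dr":[0,0,0],"jaw":40},
  {"slide":[100,200,120],"dr":[0,0,0],"jaw":40},
  {"slide":[120,240,150],"dr":[0,0,0],"jaw":40},
  {"slide":[130,260,165],"dr":[0,0,0],"jaw":40},
  {"slide":[130,260,165],"dr":[0,0,0],"jaw":40},
  {"slide":[130,260,165],"dr":[0,0,0],"jaw":40},
])

```text
clock: 2.1
position: [444.8, -55.0, 176.7]
ee_rot: [0.98, -0.197, 0.0, -0.0]
contact_force: [-0.0, -0.0, 0.7]
gripper_width: 40.0
grasp_force: 0.0
```

```bash
python3 st.py 443 -74.5 160 -0.4 443 -74.5 69 -0.4
python3 - <<'E'
from h import *
a=optics.get_image("scene")[130:260,200:350];cv2.imwrite("pics/s1.png",cv2.resize(a,None,fx=4,fy=4))
E
```

```text
2.1 [ 0.24  0.13 -0.49  0.   -0.95  0.93] [444.8 -55.  176.7] yaw -0.397 F [-0.  -0.   0.7] 40.0 0.0
(array([ 5.9, 18.7, 16.7]), array([-0.  , -0.01,  0.02]))
(array([  5.8,  18.7, 107.7]), array([-0.  , -0.01,  0.02]))
```

View pics/s1.png

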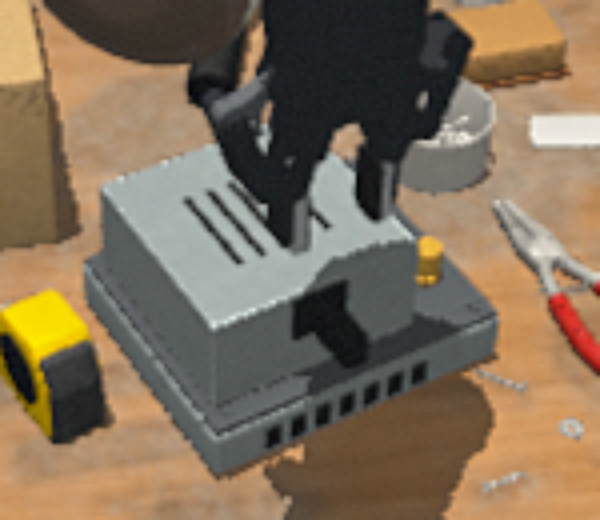

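The view matches the estimated tab position at scene pixel (286,214). The fingers hang above and slightly left of it, so I'll descend and pinch.

>>> step_arm([
  {"slide":[6,19,20],"dr":[0,0,0],"jaw":40},
  {"slide":[6,19,50],"dr":[0,0,0],"jaw":40},
  {"slide":[6,19,80],"dr":[0,0,0],"jaw":40},
  {"slide":[6,19,107],"dr":[0,0,0],"jaw":40},
  {"slide":[6,19,107],"dr":[0,0,0],"jaw":40},
  {"slide":[6,19,107],"dr":[0,0,0],"jaw":10},
  {"slide":[6,19,107],"dr":[0,0,0],"jaw":10},
  {"slide":[6,19,107],"dr":[0,0,0],"jaw":10},
])

```text
clock: 3.15
position: [444.3, -73.7, 70.9]
ee_rot: [0.98, -0.197, 0.002, -0.002]
contact_force: [0.7, 7.4, -0.5]
gripper_width: 14.8
grasp_force: 59.1
```

```bash
python3 st.py
python3 - <<'E'
import numpy as np
for t in np.arange(0.15,1.66,.1): 
    a=np.arctan2(45,158); r=np.hypot(45,158); print(round(t,2),round(-r*np.cos(a+t)+158,1),round(-(r*np.sin(a+t)-45),1))
E
```

```text
3.15 [ 0.2   0.29 -0.62 -0.   -0.65  0.98] [444.3 -73.7  70.9] yaw -0.397 F [ 0.7  7.4 -0.5] 14.8 59.1
0.15 8.5 -23.1
0.25 16.0 -37.7
0.35 25.0 -51.4
0.45 35.3 -64.2
0.55 46.8 -75.9
0.65 59.5 -86.4
0.75 73.1 -95.6
0.85 87.5 -103.4
0.95 102.7 -109.7
1.05 118.4 -114.4
1.15 134.5 -117.6
1.25 150.9 -119.1
1.35 167.3 -119.0
1.45 183.6 -117.3
1.55 199.7 -113.9
1.65 215.4 -108.9
```

>>> step_arm([
  {"slide":[3,0,-12],"dr":[0,0,0],"jaw":10},
  {"slide":[8.5,0,-23],"dr":[0,0,0],"jaw":10},
  {"slide":[16,0,-37.7],"dr":[0,0,0],"jaw":10},
  {"slide":[25,0,-51.4],"dr":[0,0,0],"jaw":10},
  {"slide":[35.3,0,-64.2],"dr":[0,0,0],"jaw":10},
  {"slide":[46.8,0,-75.9],"dr":[0,0,0],"jaw":10},
  {"slide":[59.5,0,-86.4],"dr":[0,0,0],"jaw":10},
  {"slide":[73.1,0,-95.6],"dr":[0,0,0],"jaw":10},
])

```text
clock: 4.15
position: [510.0, -101.7, 164.2]
ee_rot: [0.98, -0.198, -0.0, -0.002]
contact_force: [3.5, 5.5, -11.5]
gripper_width: 14.7
grasp_force: 58.6
```

>>> step_arm([
  {"slide":[14,0,-8],"dr":[0,0,0],"jaw":10},
  {"slide":[30,0,-14],"dr":[0,0,0],"jaw":10},
  {"slide":[45,0,-19],"dr":[0,0,0],"jaw":10},
  {"slide":[61,0,-22],"dr":[0,0,0],"jaw":10},
  {"slide":[78,0,-23.5],"dr":[0,0,0],"jaw":10},
  {"slide":[94,0,-23.4],"dr":[0,0,0],"jaw":10},
  {"slide":[110,0,-21.7],"dr":[0,0,0],"jaw":10},
  {"slide":[126,0,-18.5],"dr":[0,0,0],"jaw":10},
])

```text
clock: 5.15
position: [624.9, -150.7, 183.6]
ee_rot: [0.98, -0.197, -0.002, -0.001]
contact_force: [-1.9, 4.6, -1.4]
gripper_width: 14.9
grasp_force: 61.1
```

```bash
python3 st.py
```

```text
5.15 [ 0.01  0.45 -0.01 -0.   -1.11  1.16] [ 624.9 -150.7  183.6] yaw -0.398 F [-1.9  4.6 -1.4] 14.9 61.1
```

>>> step_arm([
  {"slide":[2,0,1],"dr":[0,0,0],"jaw":45},
  {"slide":[2,0,1],"dr":[0,0,0],"jaw":45},
  {"slide":[0,0,-30],"dr":[0,0,0],"jaw":45},
  {"slide":[-20,0,-70],"dr":[0,0,0],"jaw":60},
  {"slide":[-60,30,-110],"dr":[0,0,0],"jaw":80},
  {"slide":[-110,70,-110],"dr":[0,0,0],"jaw":85},
  {"slide":[-150,120,-110],"dr":[0,0,0],"jaw":85},
  {"slide":[-190,170,-110],"dr":[0,0,0],"jaw":85},
])

```text
clock: 6.15
position: [388.0, -233.3, 294.7]
ee_rot: [0.98, -0.197, 0.002, 0.0]
contact_force: [-0.0, -0.7, 0.8]
gripper_width: 84.9
grasp_force: 0.0
```

```bash
python3 st.py
python3 - <<'E'
from h import *
for n in("top","scene"):
    a=optics.get_image(n);cv2.imwrite(f"pics/{n}2.png",a)
a=cv2.imread("pics/top2.png")[150:250,180:300];b=cv2.imread("pics/scene2.png")[150:250,210:330]
cv2.imwrite("pics/c2.png",np.vstack([cv2.resize(x,(360,300),interpolation=cv2.INTER_CUBIC) for x in(a,b)]))
cv2.imwrite("pics/c2.png",np.hstack([cv2.resize(x,(400,333),interpolation=cv2.INTER_CUBIC) for x in(a,b)]))
E
```

```text
6.15 [-0.18  0.04 -0.28  0.   -1.25  1.35] [ 388.  -233.3  294.7] yaw -0.396 F [-0.  -0.7  0.8] 84.9 0.0
```

View pics/c2.png

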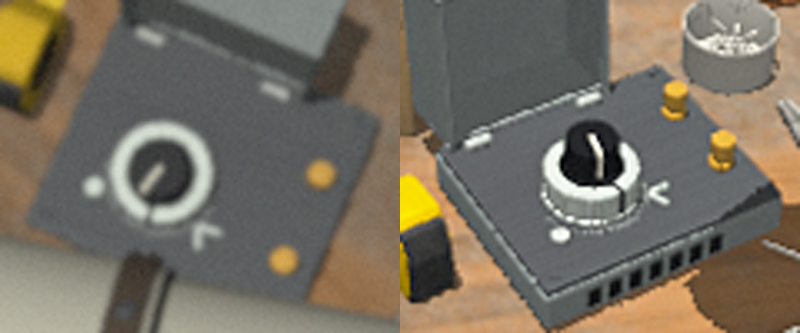

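Cover stands open. In the top crop, the round mark is at (93,186), the chevron tip at about (193,228), the ring line at (150,213) and the knob line runs from (158,167) to (142,193). In the scene crop they are at about (160+400,235), (650,192), (623,198) and (598,175)→(588,138).

Run:
```python
from h import *
C=np.array([514.9,-104.9]);Y=-0.4
T=lambda p,z:ray("top",180+p[0]/3.333-.35,150+p[1]/3.333-.35,z)[:2]
S=lambda p,z:ray("scene",210+(p[0]-400)/3.333-.35,150+p[1]/3.333-.35,z)[:2]
def ang(w,c=C):
    d=w-c;return round(((np.arctan2(-d[1],-d[0])-Y+np.pi)%(2*np.pi))-np.pi,3),round(np.hypot(*d),1)
print("ringcentre",T((162,174),66),"knob",T((161,171),92))
for n,F,p,z in[("round",T,(93,186),41.8),("round",S,(560,235),41.8),("chev",T,(205,235),41.8),("chevtip",T,(193,228),41.8),("chev",S,(660,191),41.8),("chevtip",S,(650,192),41.8),("ring",T,(150,213),66),("ring",S,(623,193),66),("knobO",T,(142,193),92),("knobI",T,(158,167),92),("knobO",S,(599,173),92),("knobI",S,(588,138),92)]:
    w=F(p,z);print(n,w.round(1),ang(w))
w=T((142,193),92)-T((158,167),92);print(ang(w,0))
w=S((599,173),92)-S((588,138),92);print(ang(w,0))
# automatic: bright blobs
im=cv2.imread("pics/top2.png");g=cv2.cvtColor(im,cv2.COLOR_BGR2GRAY)
b=(g>140).astype(np.uint8);n,l,st,c=cv2.connectedComponentsWithStats(b[150:235,180:300])
for i in range(1,n):
    if 5<st[i,4]<2000:
        p=c[i]+[180,150];print(st[i].tolist(),c[i]*3.333, ang(ray("top",*p,41.8)[:2]))
```

```text
ringcentre [ 514.43092075 -104.75015046] knob [ 514.29168185 -105.63453994]
round [508.1 -58.2] (np.float64(-1.026), np.float64(47.1))
round [504.8 -58.2] (np.float64(-0.958), np.float64(47.8))
chev [ 476.6 -131.9] (np.float64(1.015), np.float64(46.9))
chevtip [ 481.1 -124. ] (np.float64(0.915), np.float64(38.8))
chev [ 475.3 -132.7] (np.float64(1.012), np.float64(48.3))
chevtip [ 480.2 -127.7] (np.float64(0.983), np.float64(41.5))
ring [489.5 -97.4] (np.float64(0.115), np.float64(26.5))
ring [481.  -95.4] (np.float64(0.126), np.float64(35.2))
knobO [500.5 -94. ] (np.float64(-0.247), np.float64(18.0))
knobI [ 516.8 -103.7] (np.float64(-2.185), np.float64(2.2))
knobO [489.5 -79. ] (np.float64(-0.395), np.float64(36.3))
knobI [ 514.7 -101.5] (np.float64(-1.114), np.float64(3.4))
(np.float64(-0.138), np.float64(18.9))
(np.float64(-0.328), np.float64(33.8))
[12, 0, 8, 3, 15] [52.6614  1.9998] (np.float64(-2.162), np.float64(136.9))
[0, 3, 14, 21, 207] [16.665      40.86547826] (np.float64(-1.903), np.float64(132.1))
[41, 9, 8, 4, 19] [148.93247368  35.08421053] (np.float64(-2.627), np.float64(93.4))
[79, 25, 7, 5, 21] [274.09957143  89.35614286] (np.float64(2.639), np.float64(92.2))
[33, 36, 31, 31, 409] [159.4869022  170.70827384] (np.float64(-2.015), np.float64(3.7))
[93, 49, 7, 6, 33] [319.665 172.306] (np.float64(1.995), np.float64(102.6))
[42, 50, 6, 7, 17] [149.20076471 177.82535294] (np.float64(-0.962), np.float64(9.4))
[25, 53, 6, 6, 30] [ 92.1019 185.4259] (np.float64(-1.017), np.float64(47.0))
[58, 67, 8, 8, 34] [201.74452941 232.42773529] (np.float64(1.001), np.float64(45.3))
[81, 75, 7, 7, 37] [281.77362162 258.89302703] (np.float64(1.363), np.float64(95.0))
[0, 78, 30, 7, 120] [ 36.38525 273.7504 ] (np.float64(-0.498), np.float64(104.3))
```

```bash
python3 st.py 514.6 -105 130 -0.84
```

```text
6.25 [-0.18  0.04 -0.28  0.   -1.25  1.35] [ 385.3 -234.1  295.2] yaw -0.401 F [ 1.8 -0.   0.3] 85.4 0.0
(array([  68.1, -169.2,  165.4]), array([-0.01, -0.02,  3.14]))
```

>>> step_arm([
  {"slide":[20,-40,20],"dr":[0,0,0.8],"jaw":85},
  {"slide":[38,-80,50],"dr":[0,0,1.6],"jaw":85},
  {"slide":[55,-125,90],"dr":[0,0,2.4],"jaw":85},
  {"slide":[68,-169,130],"dr":[0,0,3.1],"jaw":85},
  {"slide":[68,-169,165],"dr":[0,0,3.1],"jaw":85},
  {"slide":[68,-169,165],"dr":[0,0,3.1],"jaw":85},
  {"slide":[68,-169,165],"dr":[0,0,3.1],"jaw":85},
  {"slide":[68,-169,165],"dr":[0,0,3.1],"jaw":85},
])

```text
clock: 7.25
position: [519.3, -103.6, 130.5]
ee_rot: [0.915, -0.404, 0.002, -0.001]
contact_force: [-0.9, 0.8, 0.2]
gripper_width: 85.1
grasp_force: 0.0
```

```bash
python3 st.py 514.6 -105 43 -0.84
```

```text
7.25 [ 0.11  0.32 -0.37  0.   -0.88  0.63] [ 519.3 -103.6  130.5] yaw -0.831 F [-0.9  0.8  0.2] 85.1 0.0
(array([-2.4,  4.7, 87.5]), array([-0.02, -0.02,  0.07]))
```

>>> step_arm([
  {"slide":[-2.4,4.7,25],"dr":[0,0,0],"jaw":85},
  {"slide":[-2.4,4.7,50],"dr":[0,0,0],"jaw":85},
  {"slide":[-2.4,4.7,75],"dr":[0,0,0],"jaw":85},
  {"slide":[-2.4,4.7,87],"dr":[0,0,0],"jaw":85},
  {"slide":[-2.4,4.7,87],"dr":[0,0,0],"jaw":85},
  {"slide":[-2.4,4.7,87],"dr":[0,0,0],"jaw":58},
  {"slide":[-2.4,4.7,87],"dr":[0,0,0],"jaw":58},
  {"slide":[-2.4,4.7,87],"dr":[0,0,0],"jaw":58},
])

```text
clock: 8.25
position: [515.0, -104.2, 43.3]
ee_rot: [0.915, -0.403, 0.002, -0.001]
contact_force: [-1.1, 2.2, 6.1]
gripper_width: 61.1
grasp_force: 64.6
```

```bash
python3 st.py
```

```text
8.25 [ 0.11  0.44 -0.47  0.   -0.66  0.63] [ 515.  -104.2   43.3] yaw -0.83 F [-1.1  2.2  6.1] 61.1 64.6
```

>>> step_arm([
  {"slide":[0,0,0],"dr":[0,0,-1],"jaw":58},
  {"slide":[0,0,0],"dr":[0,0,-2],"jaw":58},
  {"slide":[0,0,0],"dr":[0,0,-3],"jaw":58},
  {"slide":[0,0,0],"dr":[0,0,-4],"jaw":58},
  {"slide":[0,0,0],"dr":[0,0,-5],"jaw":58},
  {"slide":[0,0,0],"dr":[0,0,-6],"jaw":58},
  {"slide":[0,0,0],"dr":[0,0,-6.3],"jaw":58},
  {"slide":[0,0,0],"dr":[0,0,-6.3],"jaw":58},
])

```text
clock: 9.25
position: [515.3, -103.5, 43.4]
ee_rot: [1.0, 0.025, 0.003, -0.001]
contact_force: [0.1, 5.9, 5.7]
gripper_width: 61.6
grasp_force: 64.8
```

>>> step_arm([
  {"slide":[0,0,0],"dr":[0,0,0],"jaw":58},
  {"slide":[0,0,0],"dr":[0,0,0],"jaw":85},
  {"slide":[0,0,0],"dr":[0,0,0],"jaw":85},
  {"slide":[0,0,0],"dr":[0,0,0],"jaw":85},
  {"slide":[0,0,-40],"dr":[0,0,0],"jaw":85},
  {"slide":[0,0,-80],"dr":[0,0,0],"jaw":85},
  {"slide":[-40,30,-120],"dr":[0,0,0],"jaw":85},
  {"slide":[-70,60,-160],"dr":[0,0,0],"jaw":85},
])

```text
clock: 10.25
position: [444.7, -168.6, 202.3]
ee_rot: [1.0, 0.025, -0.001, -0.0]
contact_force: [0.0, -0.5, 0.5]
gripper_width: 84.9
grasp_force: 0.0
```

```bash
python3 st.py 385 -233 300 -0.2
```

```text
10.25 [-0.02  0.16 -0.39  0.   -1.03  1.64] [ 444.7 -168.6  202.3] yaw 0.05 F [ 0.  -0.5  0.5] 84.9 0.0
(array([-63. ,  61.3, -97.7]), array([0.  , 0.01, 1.79]))
```

>>> step_arm([
  {"slide":[-20,20,-30],"dr":[0,0,0],"jaw":80},
  {"slide":[-40,40,-60],"dr":[0,0,0],"jaw":70},
  {"slide":[-60,62,-95],"dr":[0,0,0],"jaw":60},
  {"slide":[-63,70,-98],"dr":[0,0,0],"jaw":60},
  {"slide":[-63,70,-98],"dr":[0,0,0],"jaw":60},
  {"slide":[-63,70,-98],"dr":[0,0,0],"jaw":60},
  {"slide":[-63,70,-98],"dr":[0,0,0],"jaw":60},
  {"slide":[-63,70,-98],"dr":[0,0,0],"jaw":60},
])

```text
clock: 11.25
position: [386.9, -240.7, 298.8]
ee_rot: [1.0, 0.025, -0.001, -0.0]
contact_force: [-0.0, -0.4, 0.0]
gripper_width: 60.0
grasp_force: 0.0
```

```bash
cat > look.py <<'E'
from h import *
import sys
acc=lambda n:np.mean([optics.get_image(n).astype(float) for _ in range(4)],0).astype(np.uint8)
a=acc("top");b=acc("scene");k=sys.argv[1];cv2.imwrite(f"pics/top{k}.png",a);cv2.imwrite(f"pics/scene{k}.png",b)
a=a[180:235,195:250];b=b[180:230,245:295]
cv2.imwrite(f"pics/c{k}.png",np.hstack([cv2.resize(x,(400,400),interpolation=cv2.INTER_CUBIC) for x in(a,b)]))
# ring line: darkest on circle r=27, z=66; knob line: brightest on circle r=13, z=92 (top view)
g=cv2.cvtColor(cv2.imread(f"pics/top{k}.png"),cv2.COLOR_BGR2GRAY).astype(np.float32)
C=np.array([514.5,-105.]);Y=-.4
def prof(rs,z):
    t=np.arange(-1.7,1.7,.02);o=np.zeros(len(t))
    for r in rs:
        p=np.array([proj("top",[C[0]-r*np.cos(x+Y),C[1]-r*np.sin(x+Y),z]) for x in t],np.float32)
        o+=cv2.remap(g,p[:,0],p[:,1],cv2.INTER_LINEAR).ravel()
    return t,o/len(rs)
def peak(t,o):
    i=o.argmax();m=abs(t-t[i])<.35;w=np.clip(o[m]-np.median(o),0,None);return round((t[m]*w).sum()/w.sum(),3)
t,o=prof([26,28,30],66);print("ring",peak(t,-o))
t,o=prof([8,11,14,16],92);print("knob",peak(t,o))
t,o=prof([44,46,48],41.8);print("round",peak(t[t<0],o[t<0]),"chev",peak(t[t>0],o[t>0]))
E
python3 st.py; python3 look.py 3
```

```text
11.25 [-0.2   0.04 -0.26 -0.   -1.26  1.82] [ 386.9 -240.7  298.8] yaw 0.05 F [-0.  -0.4  0. ] 60.0 0.0
ring 1.018
knob -0.36
round -1.029 chev 1.01
```

View pics/c3.png

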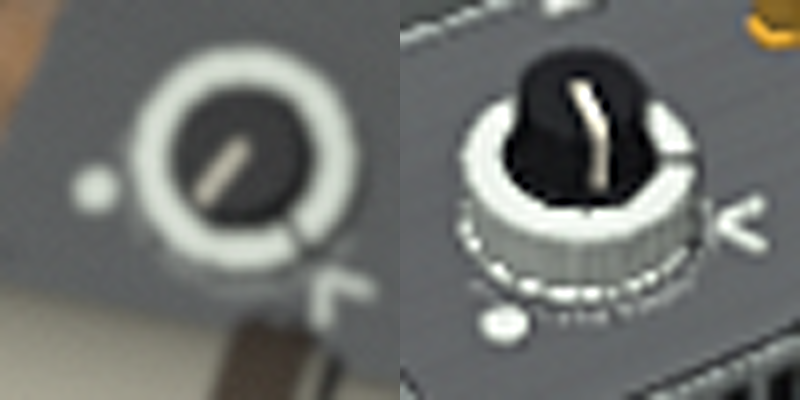

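Run:
```python
from h import *
k=400/55
T=lambda p:ray("top",195+(p[0]+.5)/k-.5,180+(p[1]+.5)/k-.5,92)[:2]
S=lambda p:ray("scene",245+(p[0]-400+.5)/8-.5,180+(p[1]+.5)/8-.5,92)[:2]
for a,b in[(T((243,145)),T((205,200))),(S((578,88)),S((600,138))),(S((578,88)),S((597,130)))]:
    d=b-a;print(a.round(1),b.round(1),np.hypot(*d).round(1),(np.arctan2(d[1],d[0])+.4-np.pi+np.pi)%(2*np.pi)-np.pi)
print(proj("top",[514.5,-105,92]),proj("scene",[514.5,-105,92]))
# least-squares line on bright pixels within knob disc, both views rectified to z=92
for n in("top","scene"):
    g=cv2.cvtColor(cv2.imread(f"pics/{n}3.png"),cv2.COLOR_BGR2GRAY).astype(np.float32)
    xs=np.arange(-20,20.1,.5);X,Yy=np.meshgrid(xs,xs)
    P=np.array([proj(n,[514.5+x,-105+y,92]) for x,y in zip(X.ravel(),Yy.ravel())],np.float32)
    I=cv2.remap(g,P[:,0].copy(),P[:,1].copy(),cv2.INTER_LINEAR).ravel()
    m=(np.hypot(X,Yy).ravel()<15)&(I>105);q=np.c_[X.ravel()[m],Yy.ravel()[m]]
    vx,vy,x0,y0=cv2.fitLine(q.astype(np.float32),cv2.DIST_L2,0,.01,.01).ravel()
    if vx>0:vx,vy=-vx,-vy
    print(n,len(q),x0,y0,np.arctan2(-vy,-vx)+.4)
```

```text
[ 517.3 -105.6] [501.5 -95.1] 19.0 -0.19147986954894325
[ 514.3 -103.8] [497.8 -91.3] 20.7 -0.24863112160621892
[ 514.3 -103.8] [500.3 -93.3] 17.5 -0.24081304046931873
[227.64985203 200.85259593] [267.07140215 190.22951019]Traceback (most recent call last):
  File "<stdin>", line 12, in <module>
  File "h.py", line 4, in proj
    c=optics.camera_info(name);K=np.array(c["camera_matrix"]);V=np.array(c["view"])
ValueError: time passes only in moves, steps and waits
```

```bash
python3 st.py 514.8 -104.6 140 0.05
```

```text
11.65 [-0.2   0.04 -0.26 -0.   -1.26  1.82] [ 386.8 -241.1  299.4] yaw 0.049 F [ 0.5 -0.4  0. ] 60.0 0.0
(array([ 134.6, -130. ,  159.4]), array([ 0., -0., -0.]))
```

>>> step_arm([
  {"slide":[35,-35,20],"dr":[0,0,0],"jaw":60},
  {"slide":[70,-68,50],"dr":[0,0,0],"jaw":60},
  {"slide":[105,-100,80],"dr":[0,0,0],"jaw":60},
  {"slide":[134.6,-130,120],"dr":[0,0,0],"jaw":60},
  {"slide":[134.6,-130,159],"dr":[0,0,0],"jaw":60},
  {"slide":[134.6,-130,159],"dr":[0,0,0],"jaw":60},
  {"slide":[134.6,-130,159],"dr":[0,0,0],"jaw":60},
  {"slide":[134.6,-130,159],"dr":[0,0,0],"jaw":60},
])

```text
clock: 12.65
position: [515.9, -105.0, 142.5]
ee_rot: [1.0, 0.024, 0.002, 0.0]
contact_force: [0.5, -0.0, -0.1]
gripper_width: 60.0
grasp_force: 0.0
```

```bash
python3 st.py 514.8 -104.6 74 0.05
```

```text
12.65 [ 0.11  0.3  -0.36  0.   -0.9   1.51] [ 515.9 -105.   142.5] yaw 0.049 F [ 0.5 -0.  -0.1] 60.0 0.0
(array([-1.4, -0.5, 68.5]), array([ 0.  , -0.03, -0.01]))
```

>>> step_arm([
  {"slide":[-1.2,-0.5,25],"dr":[0,0,0],"jaw":60},
  {"slide":[-1.2,-0.5,50],"dr":[0,0,0],"jaw":60},
  {"slide":[-1.2,-0.5,68],"dr":[0,0,0],"jaw":60},
  {"slide":[-1.2,-0.5,68],"dr":[0,0,0],"jaw":60},
  {"slide":[-1.2,-0.5,68],"dr":[0,0,0],"jaw":60},
  {"slide":[-1.2,-0.5,68],"dr":[0,0,0],"jaw":30},
  {"slide":[-1.2,-0.5,68],"dr":[0,0,0],"jaw":30},
  {"slide":[-1.2,-0.5,68],"dr":[0,0,0],"jaw":30},
])

```text
clock: 13.65
position: [514.3, -103.6, 73.9]
ee_rot: [1.0, 0.025, 0.001, -0.0]
contact_force: [-1.3, 3.5, 5.3]
gripper_width: 33.6
grasp_force: 59.3
```

```bash
python3 st.py
```

```text
13.65 [ 0.11  0.39 -0.44 -0.   -0.74  1.51] [ 514.3 -103.6   73.9] yaw 0.05 F [-1.3  3.5  5.3] 33.6 59.3
```

>>> step_arm([
  {"slide":[0,0,0],"dr":[0,0,1],"jaw":30},
  {"slide":[0,0,0],"dr":[0,0,2],"jaw":30},
  {"slide":[0,0,0],"dr":[0,0,3],"jaw":30},
  {"slide":[0,0,0],"dr":[0,0,4],"jaw":30},
  {"slide":[0,0,0],"dr":[0,0,5],"jaw":30},
  {"slide":[0,0,0],"dr":[0,0,5.65],"jaw":30},
  {"slide":[0,0,0],"dr":[0,0,5.65],"jaw":30},
  {"slide":[0,0,0],"dr":[0,0,5.65],"jaw":30},
])

```text
clock: 14.65
position: [514.2, -103.6, 73.9]
ee_rot: [0.933, -0.361, 0.001, -0.001]
contact_force: [-1.4, 3.6, 5.7]
gripper_width: 33.1
grasp_force: 59.4
```

>>> step_arm([
  {"slide":[0,0,0],"dr":[0,0,0],"jaw":60},
  {"slide":[0,0,0],"dr":[0,0,0],"jaw":60},
  {"slide":[0,0,0],"dr":[0,0,0],"jaw":60},
  {"slide":[0,0,-30],"dr":[0,0,0],"jaw":60},
  {"slide":[0,0,-60],"dr":[0,0,0],"jaw":60},
  {"slide":[0,40,-100],"dr":[0,0,0],"jaw":60},
  {"slide":[0,80,-140],"dr":[0,0,0],"jaw":60},
  {"slide":[0,120,-180],"dr":[0,0,0],"jaw":60},
])

```text
clock: 15.65
position: [431.6, -193.6, 253.6]
ee_rot: [0.932, -0.361, -0.0, 0.0]
contact_force: [0.1, -0.3, -1.1]
gripper_width: 59.7
grasp_force: 0.0
```

>>> step_arm([
  {"slide":[0,20,-20],"dr":[0,0,-0.5],"jaw":60},
  {"slide":[0,40,-40],"dr":[0,0,-1],"jaw":60},
  {"slide":[0,55,-50],"dr":[0,0,-1.5],"jaw":50},
  {"slide":[0,65,-50],"dr":[0,0,-2],"jaw":45},
  {"slide":[0,65,-50],"dr":[0,0,-2.4],"jaw":45},
  {"slide":[0,65,-50],"dr":[0,0,-2.4],"jaw":45},
  {"slide":[0,65,-50],"dr":[0,0,-2.4],"jaw":45},
  {"slide":[0,65,-50],"dr":[0,0,-2.4],"jaw":45},
])

```text
clock: 16.65
position: [389.0, -240.8, 302.2]
ee_rot: [0.98, -0.201, -0.0, -0.0]
contact_force: [0.2, 0.8, -0.0]
gripper_width: 45.2
grasp_force: 0.0
```

```bash
python3 st.py; python3 look.py 4
```

```text
16.65 [-0.2   0.05 -0.26 -0.   -1.27  1.36] [ 389.  -240.8  302.2] yaw -0.405 F [ 0.2  0.8 -0. ] 45.2 0.0
ring 1.015
knob -1.151
round -1.029 chev 1.015
```

View pics/c4.png

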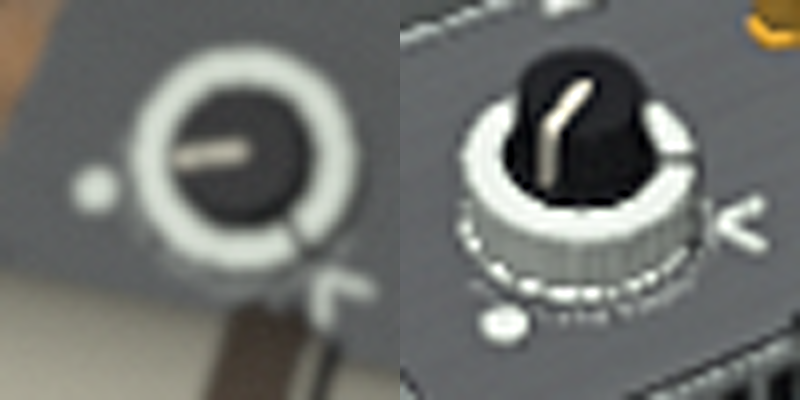

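Run:
```python
from h import *
k=400/55
T=lambda p:ray("top",195+(p[0]+.5)/k-.5,180+(p[1]+.5)/k-.5,92)[:2]
S=lambda p:ray("scene",245+(p[0]-400+.5)/8-.5,180+(p[1]+.5)/8-.5,92)[:2]
for a,b in[(T((248,151)),T((178,159))),(S((586,84)),S((550,126)))]:
    d=b-a;print(a.round(1),b.round(1),np.hypot(*d).round(1),(np.arctan2(d[1],d[0])+.4-np.pi+np.pi)%(2*np.pi)-np.pi)
# sub-pixel line fit
for n,(x0,y0,x1,y1) in {"top":(217,198,230,205),"scene":(261,188,270,197)}.items():
    g=cv2.cvtColor(cv2.imread(f"pics/{n}4.png"),cv2.COLOR_BGR2GRAY).astype(float)[y0:y1,x0:x1]
    yy,xx=np.mgrid[y0:y1,x0:x1];w=np.clip(g-95,0,None)
    q=np.array([ray(n,x,y,92)[:2] for x,y in zip(xx.ravel(),yy.ravel())]);w=w.ravel()
    m=(q*w[:,None]).sum(0)/w.sum();e,v=np.linalg.eigh(((q-m)*w[:,None]).T@(q-m));d=v[:,1]
    if d@(np.array([514.5,-105])-m)>0:d=-d
    print(n,m,(np.arctan2(d[1],d[0])+.4)%(2*np.pi)-np.pi, np.sqrt(e/w.sum()))
```

```text
[ 515.6 -107.1] [513.2 -87.2] 20.0 -1.049346385161933
[ 513.5 -106.4] [511.4 -86.8] 19.7 -1.0641987113879456
top [514.58736818 -91.54090723] -1.0917089456557885 [2.94531906 7.51325702]
scene [512.38982775 -95.74694622] -1.0155191172638882 [1.32386479 6.58534518]
```

Ring sits on the chevron (1.015 vs 1.015), and the knob line (about -1.04) agrees with the round mark (about -1.02). Next is closing the cover.

```bash
python3 st.py 640 -157.5 270 -0.4
```

```text
17.05 [-0.2   0.05 -0.25  0.   -1.27  1.36] [ 388.9 -240.8  302.3] yaw -0.404 F [-0.2 -0.2 -0.7] 44.8 0.0
(array([ 198.1, -175.4,   32.3]), array([ 0.  ,  0.  , -0.03]))
```

>>> step_arm([
  {"slide":[35,-31,0],"dr":[0,0,0],"jaw":45},
  {"slide":[75,-66,0],"dr":[0,0,0],"jaw":45},
  {"slide":[115,-102,0],"dr":[0,0,0],"jaw":45},
  {"slide":[155,-137,5],"dr":[0,0,0],"jaw":45},
  {"slide":[185,-164,15],"dr":[0,0,0],"jaw":45},
  {"slide":[198,-175.4,25],"dr":[0,0,0],"jaw":45},
  {"slide":[198,-175.4,32],"dr":[0,0,0],"jaw":45},
  {"slide":[198,-175.4,32],"dr":[0,0,0],"jaw":45},
])

```text
clock: 18.05
position: [638.7, -157.9, 270.0]
ee_rot: [0.98, -0.201, -0.001, 0.0]
contact_force: [0.5, -0.1, -0.2]
gripper_width: 45.1
grasp_force: 0.0
```

```bash
python3 st.py 640 -157.5 178 -0.4
python3 - <<'E'
from h import *
a=optics.get_image("scene")[90:240,200:350];cv2.imwrite("pics/s5.png",cv2.resize(a,None,fx=3.8,fy=3.8))
E
```

```text
18.05 [ 0.    0.42  0.16 -0.   -1.31  1.16] [ 638.7 -157.9  270. ] yaw -0.405 F [ 0.5 -0.1 -0.2] 45.1 0.0
(array([ 1.2, -1. , 92. ]), array([ 0.  ,  0.01, -0.04]))
```

View pics/s5.png

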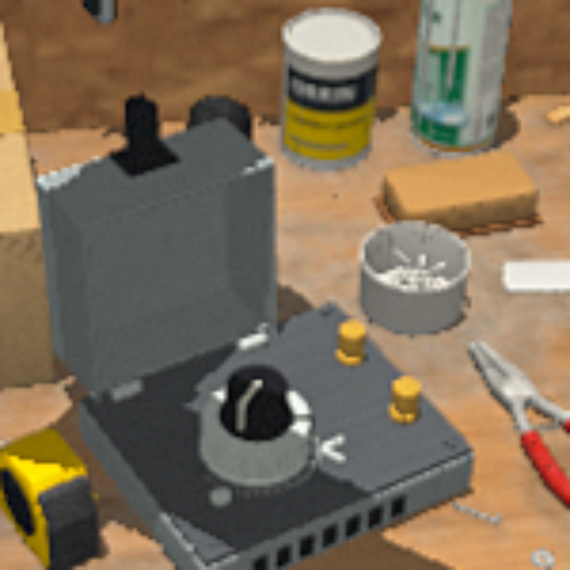

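The cover stands open with its tab at scene pixel (237,120), and the fingers are just above it at the top of the crop. I'll descend and pinch.

>>> step_arm([
  {"slide":[1.2,0,25],"dr":[0,0,0],"jaw":45},
  {"slide":[1.2,0,50],"dr":[0,0,0],"jaw":45},
  {"slide":[1.2,0,75],"dr":[0,0,0],"jaw":45},
  {"slide":[1.2,0,91],"dr":[0,0,0],"jaw":45},
  {"slide":[1.2,0,91],"dr":[0,0,0],"jaw":45},
  {"slide":[1.2,0,91],"dr":[0,0,0],"jaw":10},
  {"slide":[1.2,0,91],"dr":[0,0,0],"jaw":10},
  {"slide":[1.2,0,91],"dr":[0,0,0],"jaw":10},
])

```text
clock: 19.1
position: [641.9, -157.9, 181.1]
ee_rot: [0.98, -0.201, 0.001, -0.0]
contact_force: [-0.1, 0.9, 4.6]
gripper_width: 14.6
grasp_force: 60.5
```

```bash
python3 st.py
python3 - <<'E'
import numpy as np
a=np.arctan2(45,158); r=np.hypot(45,158);f=lambda t:np.array([-r*np.cos(a+t),-r*np.sin(a+t)])
for t in np.arange(1.65,-.01,-.11): print(round(t,2),(f(t)-f(1.65)).round(1))
E
```

```text
19.1 [ 0.    0.48  0.03  0.   -1.12  1.16] [ 641.9 -157.9  181.1] yaw -0.404 F [-0.1  0.9  4.6] 14.6 60.5
1.65 [0. 0.]
1.54 [-17.2  -5.4]
1.43 [-35.   -8.8]
1.32 [-53.  -10.3]
1.21 [-71.   -9.8]
1.1 [-88.9  -7.3]
0.99 [-106.4   -2.8]
0.88 [-123.3    3.5]
0.77 [-139.5   11.6]
0.66 [-154.6   21.5]
0.55 [-168.5   33. ]
0.44 [-181.1   45.9]
0.33 [-192.3   60.2]
0.22 [-201.7   75.5]
0.11 [-209.5   91.9]
-0.0 [-215.4  108.9]
```

>>> step_arm([
  {"slide":[-8,0,-3],"dr":[0,0,0],"jaw":10},
  {"slide":[-17,0,-5.4],"dr":[0,0,0],"jaw":10},
  {"slide":[-35,0,-8.8],"dr":[0,0,0],"jaw":10},
  {"slide":[-53,0,-10.3],"dr":[0,0,0],"jaw":10},
  {"slide":[-71,0,-9.8],"dr":[0,0,0],"jaw":10},
  {"slide":[-88.9,0,-7.3],"dr":[0,0,0],"jaw":10},
  {"slide":[-106.4,0,-2.8],"dr":[0,0,0],"jaw":10},
  {"slide":[-123.3,0,3.5],"dr":[0,0,0],"jaw":10},
])

```text
clock: 20.1
position: [528.5, -109.5, 178.3]
ee_rot: [0.98, -0.2, 0.003, 0.0]
contact_force: [2.6, -1.2, 5.1]
gripper_width: 15.1
grasp_force: 62.4
```

>>> step_arm([
  {"slide":[-16.2,0,8.1],"dr":[0,0,0],"jaw":10},
  {"slide":[-31.3,0,18],"dr":[0,0,0],"jaw":10},
  {"slide":[-45.2,0,29.5],"dr":[0,0,0],"jaw":10},
  {"slide":[-57.8,0,42.4],"dr":[0,0,0],"jaw":10},
  {"slide":[-69,0,56.7],"dr":[0,0,0],"jaw":10},
  {"slide":[-78.4,0,72],"dr":[0,0,0],"jaw":10},
  {"slide":[-86.2,0,88.4],"dr":[0,0,0],"jaw":10},
  {"slide":[-91,0,99],"dr":[0,0,0],"jaw":10},
])

```text
clock: 21.1
position: [442.5, -72.9, 77.0]
ee_rot: [0.98, -0.201, -0.0, -0.0]
contact_force: [-0.1, 2.5, 4.2]
gripper_width: 14.7
grasp_force: 79.1
```

```bash
python3 st.py 443.8 -74 70 -0.4
```

```text
21.1 [ 0.2   0.28 -0.62 -0.   -0.68  0.97] [442.5 -72.9  77. ] yaw -0.404 F [-0.1  2.5  4.2] 14.7 79.1
(array([1.6, 0.5, 7. ]), array([-0.  ,  0.01, -0.03]))
```

Now lower the last bit, release, and retreat upward.

>>> step_arm([
  {"slide":[0,0,4],"dr":[0,0,0],"jaw":10},
  {"slide":[0,0,7],"dr":[0,0,0],"jaw":10},
  {"slide":[0,0,7],"dr":[0,0,0],"jaw":10},
  {"slide":[0,0,7],"dr":[0,0,0],"jaw":45},
  {"slide":[0,0,7],"dr":[0,0,0],"jaw":45},
  {"slide":[0,0,7],"dr":[0,0,0],"jaw":45},
  {"slide":[-5,0,-30],"dr":[0,0,0],"jaw":45},
  {"slide":[-10,0,-70],"dr":[0,0,0],"jaw":45},
])

```text
clock: 22.1
position: [433.9, -70.0, 147.1]
ee_rot: [0.98, -0.201, -0.001, 0.001]
contact_force: [0.8, 0.7, 0.2]
gripper_width: 45.0
grasp_force: 0.0
```

>>> step_arm([
  {"slide":[-10,40,-40],"dr":[0,0,0],"jaw":45},
  {"slide":[-15,80,-80],"dr":[0,0,0],"jaw":45},
  {"slide":[-20,120,-110],"dr":[0,0,0],"jaw":45},
  {"slide":[-20,150,-130],"dr":[0,0,0],"jaw":45},
  {"slide":[-20,150,-130],"dr":[0,0,0],"jaw":45},
  {"slide":[-20,150,-130],"dr":[0,0,0],"jaw":45},
  {"slide":[-20,150,-130],"dr":[0,0,0],"jaw":45},
  {"slide":[-20,150,-130],"dr":[0,0,0],"jaw":45},
])

```text
clock: 23.1
position: [357.5, -199.2, 276.2]
ee_rot: [0.98, -0.2, -0.001, 0.0]
contact_force: [0.1, -0.2, 0.6]
gripper_width: 45.2
grasp_force: 0.0
```

```bash
python3 st.py
python3 - <<'E'
from h import *
a=optics.get_image("scene")[130:260,190:390];cv2.imwrite("pics/s6.png",cv2.resize(a,None,fx=4,fy=4))
E
```

```text
23.1 [-0.11 -0.03 -0.4  -0.   -1.21  1.27] [ 357.5 -199.2  276.2] yaw -0.403 F [ 0.1 -0.2  0.6] 45.2 0.0
```

View pics/s6.png

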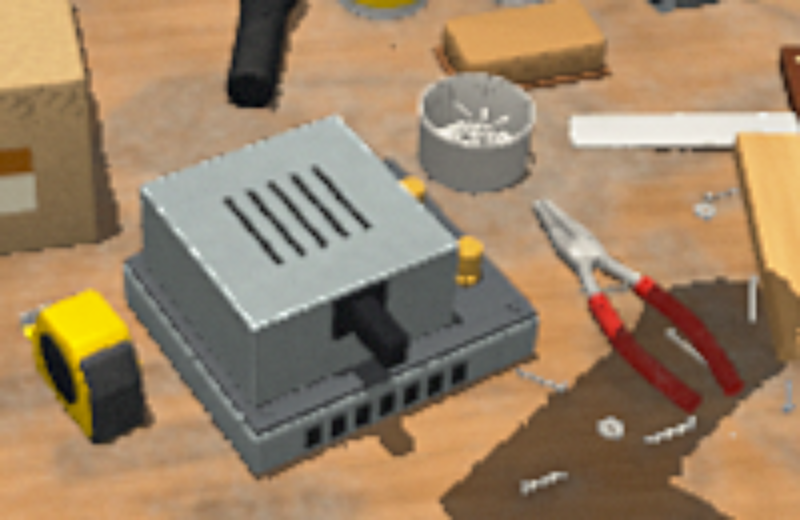

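The cover is fully shut, with its tab at crop (385,330), and the bystanders haven't moved. I'll hand the job in.

```bash
python3 -c "
from bench import arm
print(arm.job_done())"
```

```text
the job is handed in; nothing more can be done
None
```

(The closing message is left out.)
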